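Set the cooling-water valve two turns off its seat

ROBOT

A 7-joint arm with a two-finger parallel gripper is mounted at the origin on the work surface. World frame = base frame: x ahead of the robot, y to its left, z up, the work surface at z = 0. Lengths are in m, angles in degrees, forces in N, time in s.
With the tool pointing down it reaches from about 0.35 to 0.9 m from the base axis. Payload 8.1 kg.
Tool frame: the origin (TCP) lies midway between the tips of the shut fingers; the grasp point (between the pads) lies 19 mm behind it; z points along the fingers, y is the direction in which the jaws open and shut (so a half turn about z gives the same grasp; the last joint's range is limited). The gripper opens to 92 mm and grips with 3 to 60 N. Pads are 19 mm wide; open, the fingers measure 130 mm over their backs; the gripper's body (75 mm by 190 mm) begins 47 mm behind the grasp point.
Start: joints at [57.204, 24.895, 1.432, 90.138, -0.665, 64.973, -4.303], TCP at [0.283, -0.557, 0.227] pointing down, gripper open.
Joint ranges: [-149.89, 149.89], [-25.12, 119.58], [-72.63, 75.52], [4.76, 147.25], [-75.54, 255.54], [6.69, 114.76], [-157.13, 157.13]. Speed limits (degrees/s): [127.2, 127.2, 172.46, 172.46, 180, 180, 180].

INTERFACE

Orientations are given as a 3x3 rotation matrix whose columns are the frame's x, y, z axes.
In Python, from station import ctrl gives the robot as it stands.
- The arm moves only by the tool servo_tool, never from a script. Its argument "commands" is text: rows parted by semicolons, each of 5 numbers parted by spaces: the opening in per cent of the stroke, from 0 (shut) to 100 (fully open), then the shift along the tool's x, y, z in m, then the turn about the tool's z in rad. In form: hand tx ty tz roll; .... A call has 1 to 10 rows; each row is the pose to reach, as a shift and turn from the pose commanded when the call began, along the tool's axes at that moment; what a row does not reach only later rows make up. A row lasts 1/8 s, in which the tool goes at most 62.5 mm and 10.7 degrees, less where a joint would pass 70% of its speed; a pose out of reach is approached as far as the arm can. A call with a gripper value outside its range is refused whole. The fingers move at their own pace and stop on an object; "squeeze" is the grip in N (left out, the last holds). Time passes only in rows, so rows that repeat a pose let the fingers close. It gives the time, the measured TCP pose, the force and the opening at its end, in the units of the state.
- ctrl.get_obs(): the state, without advancing time (a new reading comes with each control period).
- ctrl.grab_frame(name): name is "scene" or "top" or "wrist"; returns a dict with "img" (384x512x3 uint8, blue, green, red), "vertical_fov" (degrees; the focal length in pixels is half the picture's height over the tangent of half this angle, whatever the lens; pixels are square), "cx", "cy" (the principal point, pixels), "extrinsics" (4x4, takes a point from camera to world coordinates); the wrist camera has in their place "mount" (4x4, takes a point from camera to tool coordinates, whose origin is the TCP and whose axes are the flange's). Camera axes: x right, y up, looking along -z (the intrinsics and any distortion apply to the point x, -y, -z); pixel columns grow to the right and rows downward; lengths in m; the calibration is good to about 2 mm. A picture is of the moment at which its call begins: read the wrist's pose just before it. There is no depth.
- ctrl.hand_in(): hands the job in, once; it reports no verdict.
The state is a dict: "time": time; "q": joint angles; "qvel": joint speeds; "joint_torque": joint torques, N m; "tcp_pos": TCP position; "tool_rot": TCP orientation; "wrist_force": force on the tool from outside, world axes, zero at the start; "wrist_torque": the same for the moment, N m; "finger_gap": finger opening in m.
Only numpy, scipy, OpenCV 4.12 (cv2) and the standard library are available. Lean on these libraries where they do the work, as an engineer would, in place of code of your own. Each camera call takes 0.05 s, during which the arm holds its last target.

TASK

The cooling-water valve's handwheel has had its crank handle taken off: find the handle (the tall black barrel-shaped grip on a steel shank) among the fittings standing in the steel crate, and put its shank fully down into the open hole in the wheel's rim. Holding the handle, wind the wheel clockwise (seen from above) until the valve stops on its seat, then back it off exactly two full turns anticlockwise. Finish there still holding the handle in the wheel, so that the setting can be marked, and leave the other fittings, pots, jar and spanner as they stand.

Things in the scene. Friction and masses are not known exactly. Their poses are not given: they have to be found in the camera images.
- handle_grip (a point): Middle of the black grip of the loose crank handle (z up along it): steel shank 12 mm thick, 30 mm long, with a tapered foot; collar 28 mm wide, 5 mm thick; round grip 77 mm long, 26 mm thick over its middle 48 mm. The point is 71 mm above the foot, 41 mm above the collar's underside, 41 mm below the top. 0.16 kg, one rigid piece. Starts upright in a crate hole, collar on the insert.
- handle_shoulder (a point): Underside of the handle's collar, on its axis, where the shank begins; rests on the boss's face when the shank is fully down in the wheel. The shank turns freely in the hole, so the hand can keep one orientation while it carries the handle round; it is a loose fit and rocks by up to about 0.13 rad.
- wheel_hole (a point): Centre of the mouth of the vertical hole in the grey handwheel's rim: 15 mm wide, right through a boss 34 mm wide, 24 mm thick. It travels round wheel_axis at 65 mm radius, always 218 mm above the table. Rim 144 mm over all, no higher than the boss; hub 4 mm higher; the stem (11 mm thick) stands above the hub by 4 mm plus 4 mm per turn open.
- wheel_axis (a point): Fixed point on the wheel's vertical axis, level with the boss's top face (218 mm above the table); z up, x and y turned with the valve. The fixed flanged globe valve sits in a short steel pipe run along y; flanges, elbows and a small gauge (125 mm along +y, 181 mm high) are all lower than the wheel.
- wheel (a joint): Turn of the handwheel in rad: 0 = shut on the seat (hard stop); grows anticlockwise seen from above (opening), 6.283 a turn, open stop at 31.4. At 0 the hole lies in the +x direction of wheel_axis. Starts some 0.4 to 1.1 turns open. Even friction of about 0.2 N m (some 4 N at the handle); stays where it is left.
- crate: Fixed low stainless crate, 190 x 265 mm, 62 mm high, origin at the centre of its underside. White drilled insert, top face 50 mm above the table, with six 16 mm holes 34 mm deep at x = -42.5, +42.5 and y = -80, 0, +80 mm. Five parts stand in them in any order, one hole is empty.
- knob: Bystander in the crate: a squat black clamp knob, 36 mm in diameter, standing 31 mm above the insert; origin at the foot of its 30 mm shank.
- bolt: Bystander in the crate: a hexagon-head steel bolt, head 19 mm across and 8 mm high; origin at the foot of its 30 mm shank.
- barb: Bystander in the crate: a brass hose tail with a hexagon and a ribbed spigot, 24 mm wide, standing 50 mm above the insert; origin at the foot of its 30 mm shank.
- thermowell: Bystander in the crate: a steel thermometer pocket with a hexagon 27 mm across and a slim tapered tube, standing 72 mm above the insert; origin at the foot of its 30 mm shank.
- pot_a: Bystander: closed stainless dye pot, 72 mm in diameter, 130 mm tall, standing on the table; origin at the centre of its underside.
- pot_b: Bystander: a second dye pot like the first.
- jar: Bystander: amber glass jar with a black cap, 68 mm in diameter, 120 mm tall; origin at the centre of its underside.
- spanner: Bystander: steel spanner lying on the table.
There are look-alikes about, which are no part of the job. What is shaped like the part that bears handle_grip but blue or green is not meant.

How it is judged:
By the outcome, as a careful person would: the job done as asked, in the order asked, and still so for the second after the job is handed in, while the arm keeps its last pose, push and grip.
It also fails if it takes over 72 s, if anything falls off the work surface, if the arm or the gripper's body presses on something with over 40 N, if the wrist force passes 120 N, or if a joint passes its speed limit or range.

## Working session

There is one attempt and no reset: what is moved stays moved. The work goes in short steps, Python scripts to look and compute and a tool call to move; the robot and the scene stay as the last step left them, time stands still between calls to the robot, and variables do not carry over. Pictures are saved under pics/ and viewed, and the job is handed in when it is done.

Besides the shell and the picture viewer there is one more tool, called after ">>>" as name(argument=value, ...), one argument or row to a line, values as JSON. servo_tool: Moves the arm, as the interface text tells. Its arguments: {"type":"object","properties":{"commands":{"type":"string"},"squeeze":{"type":"number"}},"required":["commands"]}

```bash
ls; mkdir -p pics; python3 - <<'E'
from station import ctrl
import cv2,numpy as np
o=ctrl.get_obs()
for k,v in o.items(): print(k,np.round(v,4).tolist())
for n in ("scene","top","wrist"):
    f=ctrl.grab_frame(n); cv2.imwrite(f"pics/{n}0.png",f["img"])
    print(n,{k:(np.round(v,4).tolist() if not isinstance(v,str) else v) for k,v in f.items() if k!="img"})
E
```

```text
pics
time 0.0
q [57.2032, 24.9361, 1.4304, 90.1887, -0.6608, 64.9736, -4.303]
qvel [-0.0435, -0.0521, -0.011, 0.0286, -0.0238, 0.0776, -0.0162]
joint_torque [-0.0011, -66.7875, 0.9846, -31.4462, -0.0605, 0.0427, 0.0001]
tcp_pos [0.2827, -0.5569, 0.226]
tool_rot [[0.8917, 0.4527, -0.0009], [0.4527, -0.8917, 0.0013], [-0.0002, -0.0016, -1.0]]
wrist_force [-0.469, -0.6187, -0.3396]
wrist_torque [0.0117, 0.0062, -0.0061]
finger_gap 0.0917
scene {'vertical_fov': 52.8345, 'cx': 256.1056, 'cy': 189.4801, 'extrinsics': [[-0.553, -0.6717, 0.493, 1.038], [0.8331, -0.4545, 0.3152, 0.3472], [0.0123, 0.585, 0.8109, 0.9749], [0.0, 0.0, 0.0, 1.0]]}
top {'vertical_fov': 50.8353, 'cx': 250.3854, 'cy': 191.4717, 'extrinsics': [[0.1215, 0.9663, -0.2269, 0.3205], [-0.9926, 0.1195, -0.0227, 0.0277], [0.0052, 0.228, 0.9737, 1.2067], [0.0, 0.0, 0.0, 1.0]]}
wrist {'vertical_fov': 69.5345, 'cx': 254.2563, 'cy': 190.9542, 'mount': [[0.0003, 0.9607, 0.2776, 0.0751], [1.0, -0.0002, -0.0003, 0.001], [-0.0003, 0.2776, -0.9607, -0.1576], [0.0, 0.0, 0.0, 1.0]]}
```

View pics/scene0.png

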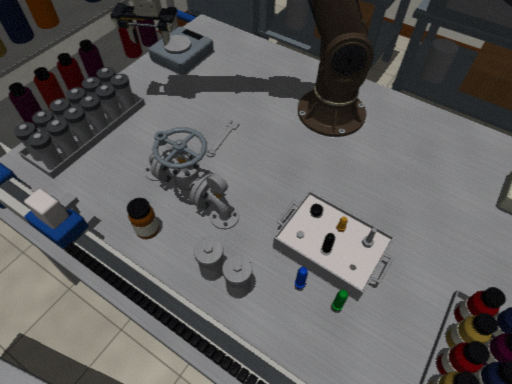

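View pics/top0.png

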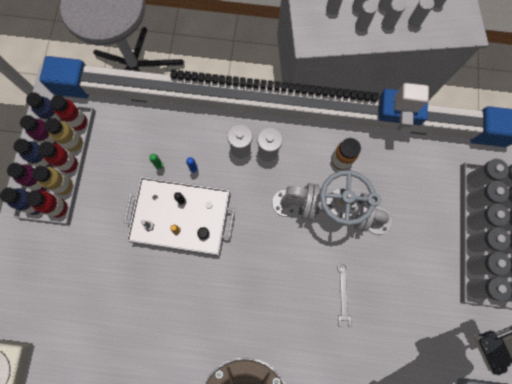

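View pics/wrist0.png

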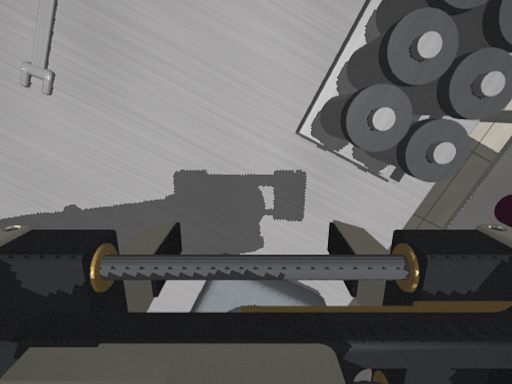

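```bash
cat > h.py <<'E'
import numpy as np,cv2
def cam(f,obs=None):
    H,W=f["img"].shape[:2]; F=H/2/np.tan(np.radians(f["vertical_fov"])/2)
    if "mount" in f:
        T=np.eye(4);T[:3,:3]=obs["tool_rot"];T[:3,3]=obs["tcp_pos"];E=T@np.array(f["mount"])
    else: E=np.array(f["extrinsics"])
    return F,f["cx"],f["cy"],E
def ray(c,u,v):
    F,cx,cy,E=c
    d=E[:3,:3]@np.array([(u-cx)/F,-(v-cy)/F,-1.]);return E[:3,3],d/np.linalg.norm(d)
def onz(c,u,v,z):
    p,d=ray(c,u,v);return p+d*(z-p[2])/d[2]
def proj(c,P):
    F,cx,cy,E=c;q=E[:3,:3].T@(np.array(P)-E[:3,3]);return np.array([cx-F*q[0]/q[2],cy+F*q[1]/q[2]])
def tri(rs):
    A=np.zeros((3,3));b=np.zeros(3)
    for p,d in rs:
        M=np.eye(3)-np.outer(d,d);A+=M;b+=M@p
    X=np.linalg.solve(A,b);return X,[np.linalg.norm((np.eye(3)-np.outer(d,d))@(X-p)) for p,d in rs]
E
python3 - <<'E'
import cv2
a=cv2.imread("pics/scene0.png");b=cv2.imread("pics/top0.png")
cv2.imwrite("pics/s_crate.png",cv2.resize(a[180:320,260:410],None,fx=5,fy=4.2,interpolation=2)[:600,:750])
cv2.imwrite("pics/s_valve.png",cv2.resize(a[110:240,130:260],None,fx=4.6,fy=4.6,interpolation=2))
cv2.imwrite("pics/t_crate.png",cv2.resize(b[140:260,120:245],None,fx=5,fy=5,interpolation=2))
cv2.imwrite("pics/t_valve.png",cv2.resize(b[130:250,270:400],None,fx=5,fy=5,interpolation=2))
E
```

```text
(no output)
```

View pics/s_crate.png

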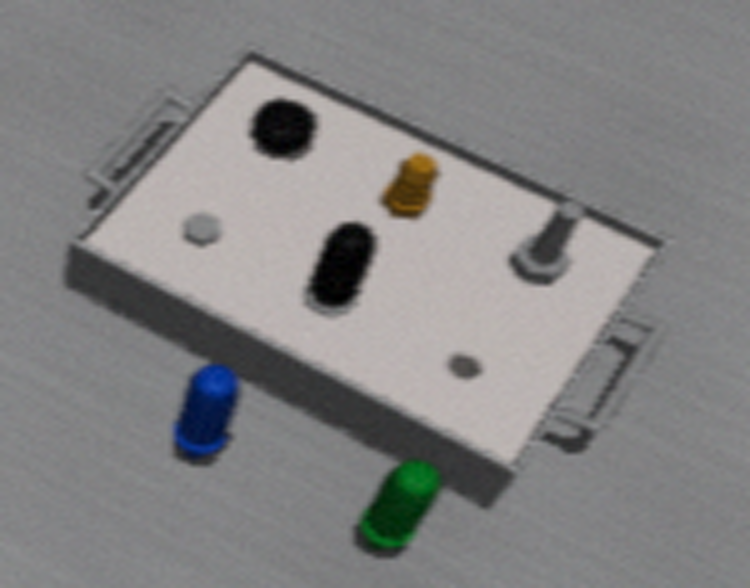

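View pics/s_valve.png

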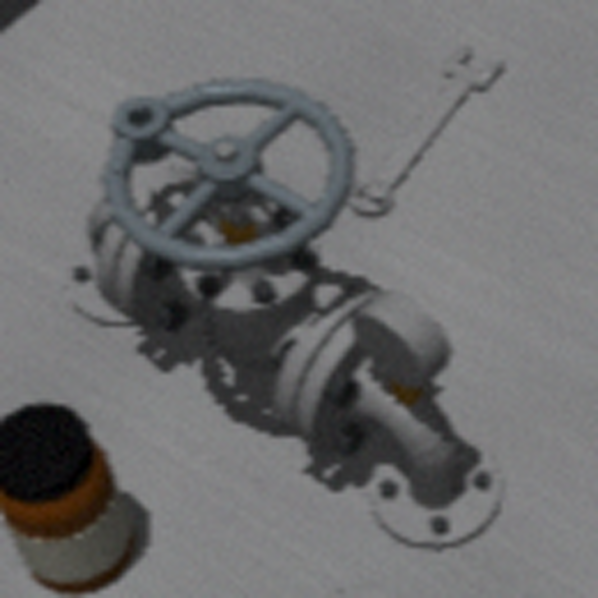

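View pics/t_crate.png

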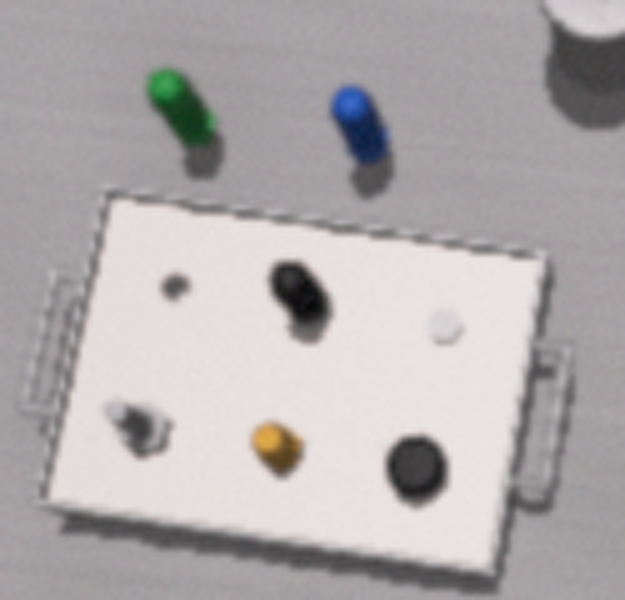

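View pics/t_valve.png

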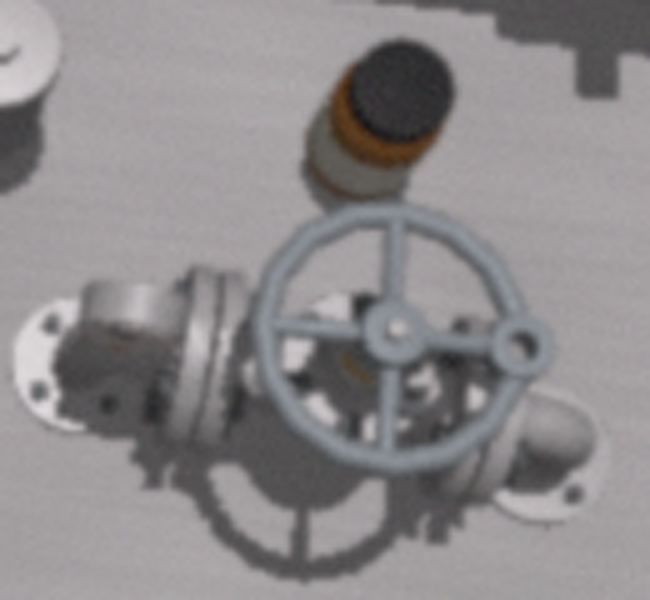

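```bash
cat > m.py <<'E'
from h import *
from station import ctrl
S=ctrl.grab_frame("scene");T=ctrl.grab_frame("top");cs=cam(S);ct=cam(T)
def blob(img,roi,thr=45,sgn=1):
    x0,y0,x1,y1=roi;g=cv2.cvtColor(img,6)[y0:y1,x0:x1]
    m=((g<thr)).astype(np.uint8);n,l,st,ce=cv2.connectedComponentsWithStats(m)
    i=1+np.argmax(st[1:,4]);ys,xs=np.nonzero(l==i);p=np.c_[xs+x0,ys+y0].astype(float);c=p.mean(0)
    w,V=np.linalg.eigh(np.cov((p-c).T));t=(p-c)@V[:,1];
    return c,V[:,1],t.min(),t.max(),len(p)
bs=blob(S["img"],(315,225,342,258));bt=blob(T["img"],(170,188,192,212))
print(bs,bt)
print("mid",tri([ray(cs,*bs[0]),ray(ct,*bt[0])]))
for n,a,b in (("griptop",(331.2,236.5),(177.9,195.2)),("empty hole",(260+463/5,180+366/4.2),(120+174/5,140+285/5)),("bolt top",(260+202/5,180+228/4.2),(120+445/5,140+327/5)),("knob",(260+284/5,180+127/4.2),(120+416/5,140+468/5)),
  ("wheelhole",(130+141/4.6,110+117/4.6),(270+521/5,130+345/5)),("stem",(130+228/4.6,110+152/4.6),(270+396/5,130+328/5)),("gauge?",(130+404/4.6,110+335/4.6),(270+115/5,130+310/5))):
    a=np.array(a)-.4;b=np.array(b)-.4
    X,r=tri([ray(cs,*a),ray(ct,*b)]);print(n,X.round(4),np.round(r,4))
    z={"wheelhole":.218,"stem":.229}.get(n)
    if z: print("  planes",onz(cs,*a,z).round(4),onz(ct,*b,z).round(4))
E
python3 m.py
```

```text
(array([327.88961039, 242.85064935]), array([-0.3112553 ,  0.95032633]), np.float64(-9.690385684936484), np.float64(9.594275396299594), 154) (array([179.97916667, 199.        ]), array([0.54729787, 0.83693789]), np.float64(-5.235901007085021), np.float64(4.453749360638975), 48)
mid (array([0.53535735, 0.24935291, 0.08585077]), [np.float64(0.00017762320239689828), np.float64(0.00017762320239688684)])
griptop [0.538  0.2505 0.127 ] [0.0009 0.0009]
empty hole [0.5408 0.3309 0.049 ] [0.0011 0.0011]
bolt top [0.5344 0.1702 0.0526] [0.0001 0.0001]
knob [0.4495 0.1729 0.0663] [0.0002 0.0002]
wheelhole [ 0.5711 -0.2593  0.2169] [0.0005 0.0005]
  planes [ 0.5719 -0.2589  0.218 ] [ 0.5706 -0.2586  0.218 ]
stem [ 0.5696 -0.1938  0.2258] [0.0001 0.0001]
  planes [ 0.5716 -0.1914  0.229 ] [ 0.5689 -0.1932  0.229 ]
gauge? [ 0.5795 -0.0627  0.1605] [0.0037 0.0037]
```

>>> servo_tool(
  commands="100 0.34 -0.193 -0.174 0;100 0.34 -0.193 -0.174 0;100 0.34 -0.193 -0.174 0;100 0.34 -0.193 -0.174 0;100 0.34 -0.193 -0.174 0;100 0.34 -0.193 -0.174 0;100 0.34 -0.193 -0.174 0;100 0.34 -0.193 -0.174 0;60 0.34 -0.193 -0.174 0",
)

```text
time: 1.38
tcp_pos: [0.4984, -0.2318, 0.4004]
tool_rot: [[0.892, 0.453, -0.001], [0.453, -0.892, -0.0], [-0.001, 0.0, -1.0]]
wrist_force: [-0.5, -0.1, 0.2]
finger_gap: 0.0861
```

```bash
python3 - <<'E'
from h import *
from station import ctrl
o=ctrl.get_obs();f=ctrl.grab_frame("wrist");cv2.imwrite("pics/w1.png",f["img"])
import pickle;pickle.dump((o,f),open("w1.pkl","wb"))
print(o["time"],np.round(o["q"],1),o["tcp_pos"],o["tool_rot"],o["qvel"])
c=cam(f,o);print(proj(c,[.5711,-.259,.218]),proj(c,[.5696,-.194,.226]))
E
```

```text
1.375 [ 25.7  13.1  -8.3  82.9   1.9  84.1 -45.6] [ 0.49835594 -0.23178417  0.4003755 ] [[ 8.91743312e-01  4.52540965e-01 -7.35252993e-04]
 [ 4.52540751e-01 -8.91743613e-01 -4.44635536e-04]
 [-8.56872955e-04  6.37688246e-05 -9.99999631e-01]] [1.36363255 0.1270648  0.95330792 0.60043221 0.05987325 0.00631928
 0.04748118]
[300.83070117 130.42294762] [252.00161665 105.88764186]
```

View pics/w1.png

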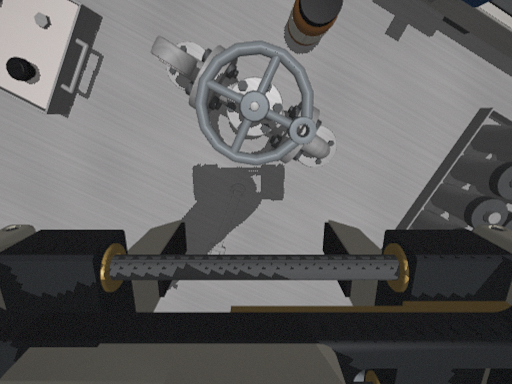

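>>> servo_tool(
  commands="60 0.195 -0.413 0.06 0;60 0.195 -0.413 0.06 0;60 0.195 -0.413 0.06 0;60 0.195 -0.413 0.06 0;60 0.195 -0.413 0.13 0;60 0.195 -0.413 0.13 0;60 0.195 -0.413 0.13 0;60 0.195 -0.413 0.13 0;60 0.195 -0.413 0.13 0",
)

```text
time: 2.55
tcp_pos: [0.4843, 0.2266, 0.2686]
tool_rot: [[0.89, 0.455, -0.004], [0.455, -0.89, -0.001], [-0.004, -0.001, -1.0]]
wrist_force: [-0.1, -1.3, 0.5]
finger_gap: 0.0552
```

```bash
python3 - <<'E'
from h import *
from station import ctrl
o=ctrl.get_obs();f=ctrl.grab_frame("wrist");cv2.imwrite("pics/w2.png",f["img"])
import pickle;pickle.dump((o,f),open("w2.pkl","wb"))
print(o["time"],np.round(o["q"],1),o["tcp_pos"],o["tool_rot"],o["qvel"])
c=cam(f,o);print(proj(c,[.537,.25,.132]),proj(c,[.537,.25,.05]))
E
```

```text
2.55 [ -10.6   17.   -25.9   97.4    7.9   67.6 -101.4] [0.48430046 0.22659927 0.2685952 ] [[ 8.90277718e-01  4.55402641e-01 -3.74437257e-03]
 [ 4.55404023e-01 -8.90284730e-01 -5.24351779e-04]
 [-3.57234891e-03 -1.23838363e-03 -9.99992852e-01]] [ 2.51204305 -1.85646928  2.79759818 -0.71159084  0.5017228   1.56709019
  2.27778773]
[256.38852551 128.12251363] [255.99075119 124.21350742]
```

View pics/w2.png

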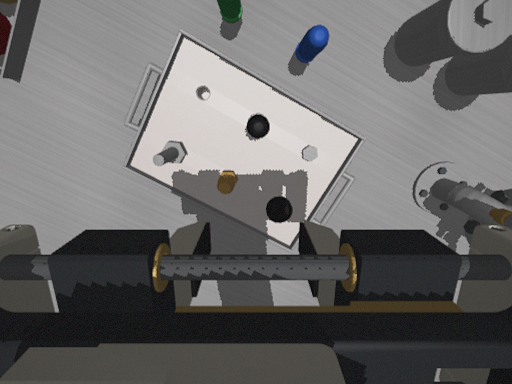

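```bash
python3 - <<'E'
from h import *
import pickle
o,f=pickle.load(open("w2.pkl","rb"));c=cam(f,o)
g=cv2.cvtColor(f["img"],6);m=np.zeros_like(g);m[105:147,238:280]=(g[105:147,238:280]<60)
ys,xs=np.nonzero(m);print(len(xs),xs.min(),xs.max(),ys.min(),ys.max())
u,v=(xs.min()+xs.max())/2,(ys.min()+ys.max())/2
P=onz(c,u,v,.10);print(u,v,P)
S=pickle.load(open("w2.pkl","rb"))
d=P-o["tcp_pos"];R=np.array(o["tool_rot"]);print(R.T@(np.array([P[0],P[1],.076])-o["tcp_pos"]), R.T@(np.array([P[0],P[1],.16])-o["tcp_pos"]))
E
```

```text
382 247 268 115 137
257.5 126.0 [0.53804095 0.24886859 0.1       ]
[0.05867352 0.00488603 0.19238093] [0.05837344 0.00478201 0.10838153]
```

>>> servo_tool(
  commands="60 0.058 0.005 0.05 0;60 0.058 0.005 0.09 0;60 0.058 0.005 0.13 0;60 0.058 0.005 0.16 0;60 0.058 0.005 0.194 0;60 0.058 0.005 0.194 0;30 0.058 0.005 0.194 0",
  squeeze=40,
)

```text
time: 3.48
tcp_pos: [0.5409, 0.246, 0.0781]
tool_rot: [[0.893, 0.451, 0.002], [0.451, -0.893, 0.0], [0.001, 0.001, -1.0]]
wrist_force: [1.5, 0.5, -0.7]
finger_gap: 0.0491
```

```bash
python3 - <<'E'
from h import *
from station import ctrl
o=ctrl.get_obs();f=ctrl.grab_frame("scene");t=ctrl.grab_frame("top")["img"]
im=np.hstack([cv2.resize(f["img"][170:320,250:400],(400,400)),cv2.resize(t[140:265,120:245],(400,400))]);cv2.imwrite("pics/s3.png",im)
print(o["tcp_pos"],o["q"],o["finger_gap"],o["wrist_force"])
E
```

```text
[0.54093132 0.24601005 0.07810649] [ -14.26768241   33.05601782  -22.11444186  102.30036781   16.18493085
   47.68844315 -107.31018186] 0.04912053595118787 [ 1.47902396  0.53496291 -0.70151167]
```

View pics/s3.png

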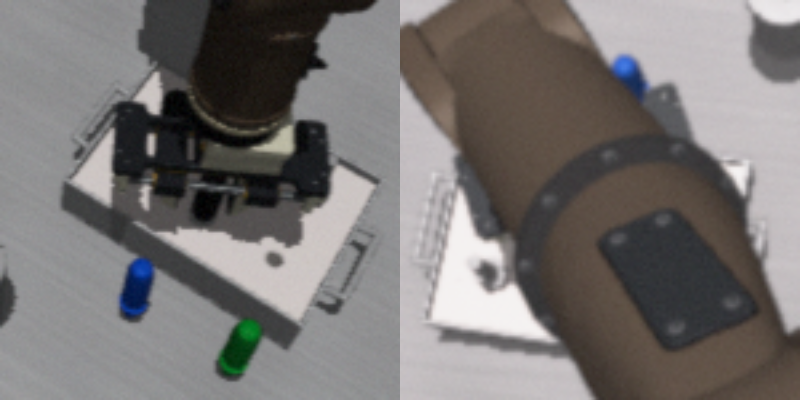

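>>> servo_tool(
  commands="40 -0.001 -0.003 0.002 0;10 -0.001 -0.003 0.002 0;10 -0.001 -0.003 0.002 0;10 -0.001 -0.003 0.002 0;10 -0.001 -0.003 0.002 0",
  squeeze=45,
)

```text
time: 4.2
tcp_pos: [0.5374, 0.2495, 0.075]
tool_rot: [[0.892, 0.453, 0.0], [0.453, -0.892, 0.0], [0.0, -0.0, -1.0]]
wrist_force: [-2.1, 0.7, 5.6]
finger_gap: 0.0254
```

>>> servo_tool(
  commands="5 0 0 -0.02 0;5 0 0 -0.05 0;5 0 0 -0.1 0;5 0 0 -0.16 0;5 0 0 -0.22 0;5 0 0 -0.255 0",
)

```text
time: 4.95
tcp_pos: [0.5379, 0.2494, 0.3327]
tool_rot: [[0.892, 0.452, 0.003], [0.452, -0.892, 0.001], [0.003, 0.0, -1.0]]
wrist_force: [0.5, 0.7, -3.1]
finger_gap: 0.0252
```

```bash
python3 - <<'E'
from h import *
from station import ctrl
o=ctrl.get_obs();f=ctrl.grab_frame("scene")
w=ctrl.grab_frame("wrist")["img"]
im=np.hstack([cv2.resize(f["img"][90:320,220:450],(400,400)),cv2.resize(w,(400,300),interpolation=3)[:, :] if 0 else cv2.resize(w[100:384,114:398],(400,400))]);cv2.imwrite("pics/s4.png",im)
print(o["tcp_pos"],o["q"],o["finger_gap"],o["wrist_force"],o["wrist_torque"])
E
```

```text
[0.53786249 0.24939364 0.33267187] [ -12.23083667   20.33243936  -25.2453306    83.67554872    8.75808908
   77.76792498 -101.03071733] 0.02515223567777979 [ 0.4925394   0.69525514 -3.07061419] [-0.0266134  -0.03202335 -0.01600216]
```

View pics/s4.png

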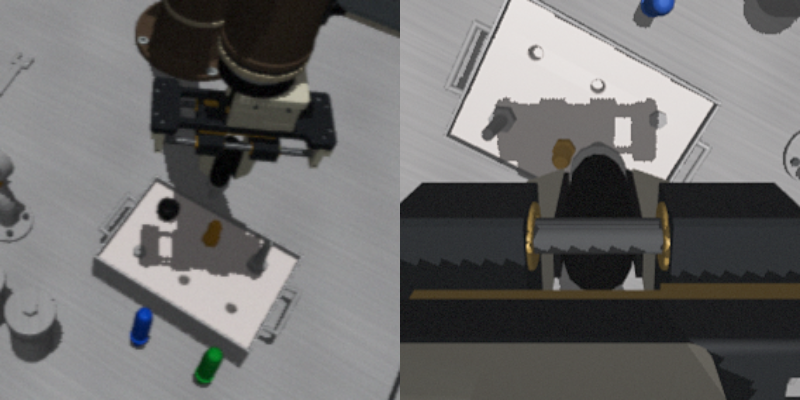

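```bash
python3 - <<'E'
from h import *
import pickle
o,f=pickle.load(open("w1.pkl","rb"));c=cam(f,o)
cv2.imwrite("pics/w1z.png",cv2.resize(f["img"][30:180,180:345],None,fx=4,fy=4,interpolation=2))
print(onz(c,303,130,.218),onz(c,254.3,105.5,.228))
E
```

```text
[ 0.57271502 -0.26108032  0.218     ] [ 0.57114123 -0.19617351  0.228     ]
```

View pics/w1z.png

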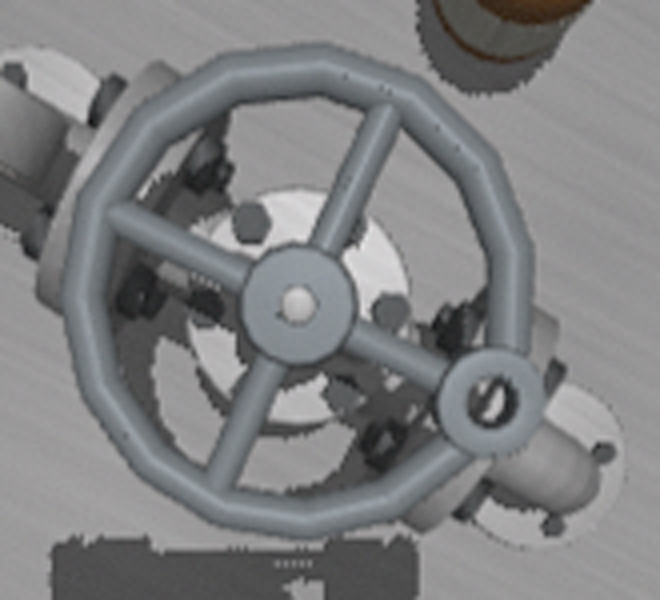

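>>> servo_tool(
  commands="5 -0.2 0.467 0 0;5 -0.2 0.467 0 0;5 -0.2 0.467 0 0;5 -0.2 0.467 0 0;5 -0.2 0.467 0 0;5 -0.2 0.467 0 0;5 -0.2 0.467 0 0;5 -0.2 0.467 0 0;5 -0.2 0.467 0 0;5 -0.2 0.467 0 0",
)

```text
time: 6.3
tcp_pos: [0.5698, -0.258, 0.3279]
tool_rot: [[0.892, 0.451, -0.002], [0.451, -0.892, 0.001], [-0.002, -0.002, -1.0]]
wrist_force: [1.1, 0.1, -1.3]
finger_gap: 0.0252
```

>>> servo_tool(
  commands="5 0.001 0.002 0.02 0;5 0.001 0.002 0.04 0;5 0.001 0.002 0.042 0;5 0.001 0.002 0.042 0",
)

```text
time: 6.8
tcp_pos: [0.5726, -0.2578, 0.2882]
tool_rot: [[0.891, 0.454, 0.0], [0.454, -0.891, 0.0], [0.0, -0.0, -1.0]]
wrist_force: [0.5, 0.2, -1.3]
finger_gap: 0.0253
```

```bash
python3 - <<'E'
from h import *
from station import ctrl
o=ctrl.get_obs();f=ctrl.grab_frame("scene");t=ctrl.grab_frame("top")
w=ctrl.grab_frame("wrist")["img"]
cv2.imwrite("pics/s5.png",cv2.resize(f["img"][80:180,110:230],None,fx=6,fy=6,interpolation=2))
cv2.imwrite("pics/w5.png",w)
print(o["tcp_pos"],o["finger_gap"],o["wrist_force"])
for p in ([.5715,-.2595,.218],):print(proj(cam(f),p))
for z in (.226,.256):print(proj(cam(f),[*o["tcp_pos"][:2],o["tcp_pos"][2]-.055+z-.226]))
E
```

```text
[ 0.57261934 -0.25775896  0.28819207] 0.02528216427974327 [ 0.52668733  0.24616587 -1.27514393]
[160.20134438 134.85086075]
[159.32688992 131.3545344 ]
[157.10923561 123.13459568]
```

View pics/s5.png

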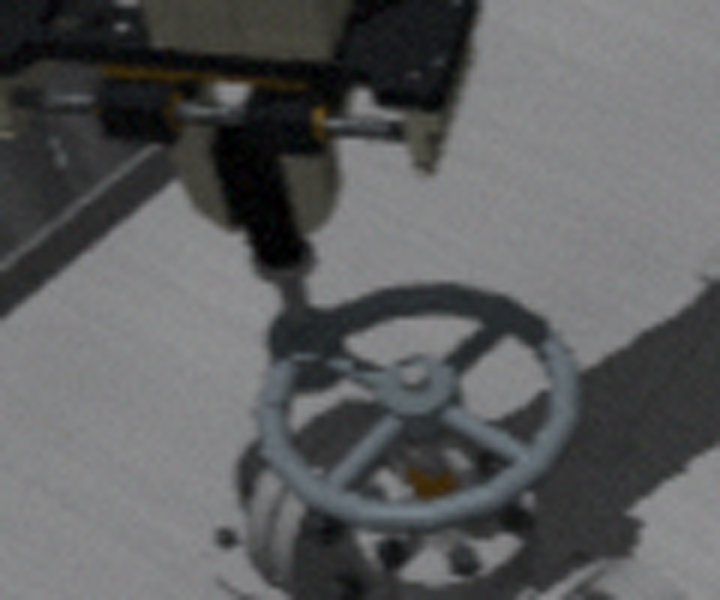

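View pics/w5.png

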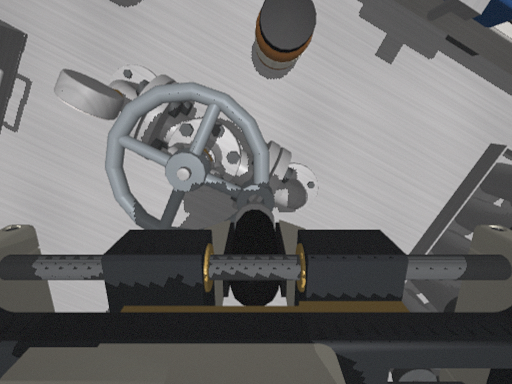

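```bash
python3 - <<'E'
import cv2
w=cv2.imread("pics/w5.png");w=cv2.convertScaleAbs(w,alpha=1.6,beta=20)
cv2.imwrite("pics/w5z.png",cv2.resize(w[150:240,200:310],None,fx=6.5,fy=6.5,interpolation=2))
E
```

```text
(no output)
```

View pics/w5z.png

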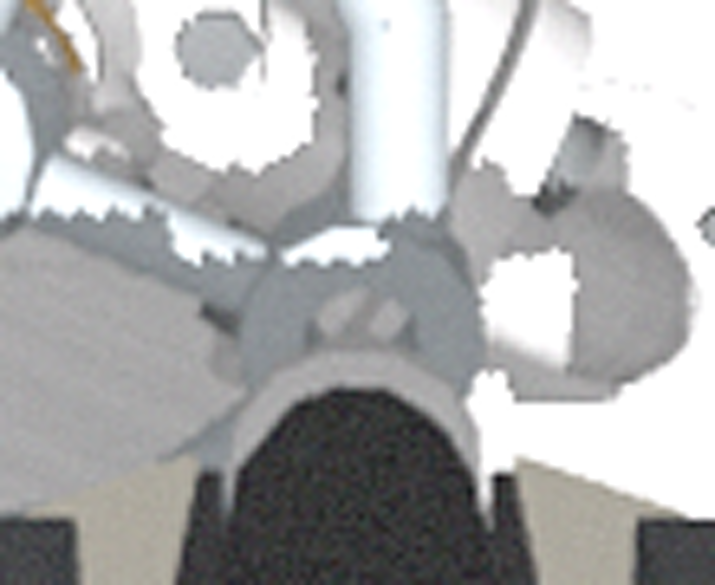

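```bash
python3 - <<'E'
from h import *
from station import ctrl
o=ctrl.get_obs();f=ctrl.grab_frame("wrist");c=cam(f,o);R=np.array(o["tool_rot"])
x=R[:,0]
t=np.array(o["tcp_pos"]);print(t)
for n,p in (("bosstop",(200+362/6.5-.4,150+212/6.5-.4,.017)),("holetop",(200+362/6.5-.4,150+285/6.5-.4,.0075)),("hub stem",None)):
    if p is None: continue
    P=onz(c,p[0],p[1],.218)-x*p[2];print(n,P, "tool",R.T@(P-t))
# shank foot & collar expected pixels
for dz in (-.055,-.025): print((np.array(proj(c,t+[0,0,dz]))-[200,150]+.4)*6.5)
P=t+[0,0,-.055]; print([((proj(c,P+x*s)-[200,150]+.4)*6.5).round(1) for s in(-.006,.006)])
P=t+[0,0,-.025]; print([((proj(c,P+x*s)-[200,150]+.4)*6.5).round(1) for s in(-.014,.014)])
E
```

```text
[ 0.57274465 -0.25871413  0.28869721]
bosstop [ 0.57364229 -0.26057749  0.21798154] tool [-0.00012091  0.00199571  0.07071765]
holetop [ 0.57322225 -0.26080568  0.21799185] tool [-0.00059874  0.00200882  0.07070683]
[345.92068804 374.16908432]
[344.89881667 465.63757575]
[array([346. , 419.1]), array([345.9, 328.6])]
[array([345.1, 582.6]), array([344.7, 343.9])]
```

>>> servo_tool(
  commands="5 0 0 0.008 0;5 0 0 0.014 0;5 0 0 0.02 0;5 0 0 0.025 0;5 0 0 0.025 0",
)

```text
time: 7.62
tcp_pos: [0.5718, -0.2592, 0.2621]
tool_rot: [[0.892, 0.452, -0.001], [0.452, -0.892, 0.0], [-0.001, -0.001, -1.0]]
wrist_force: [-0.1, -1.1, -1.2]
finger_gap: 0.0252
```

>>> servo_tool(
  commands="5 0 0 0.008 0;5 0 0 0.014 0;5 0 0 0.018 0;5 0 0 0.02 0;5 0 0 0.02 0",
)

```text
time: 8.25
tcp_pos: [0.5723, -0.2593, 0.243]
tool_rot: [[0.892, 0.452, 0.0], [0.452, -0.892, -0.0], [0.0, 0.001, -1.0]]
wrist_force: [-2.0, -2.2, 1.9]
finger_gap: 0.0252
```

```bash
python3 - <<'E'
from h import *
from station import ctrl
o=ctrl.get_obs();f=ctrl.grab_frame("scene")
w=ctrl.grab_frame("wrist")["img"]
w=cv2.convertScaleAbs(w,alpha=1.6,beta=20)
im=np.hstack([cv2.resize(f["img"][80:180,110:210],(400,400),interpolation=2),cv2.resize(w[130:240,200:310],(400,400),interpolation=2)])
cv2.imwrite("pics/s6.png",im)
print(o["tcp_pos"],o["finger_gap"],o["wrist_force"],o["q"])
E
```

```text
[ 0.57227731 -0.25926369  0.24304985] 0.02520735912265113 [-2.04112077 -2.17724889  1.85815373] [ 28.44826674  25.371955   -13.2092997   87.41970739   6.08519534
  67.88644307 -48.91853505]
```

View pics/s6.png

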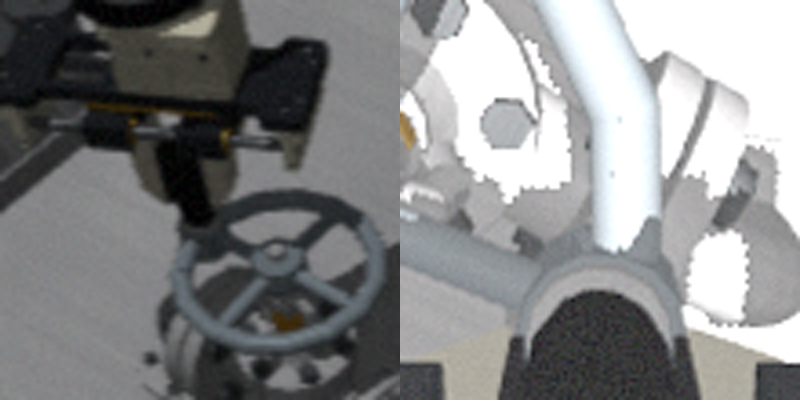

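```bash
cat > arc.py <<'E'
import sys,numpy as np
# usage: arc.py phi0 phi1 n [dz] ; relative to current commanded pose assumed on the circle
a,b,n=float(sys.argv[1]),float(sys.argv[2]),int(sys.argv[3]);hold=int(sys.argv[4]) if len(sys.argv)>4 else 0
cx=float(sys.argv[5]) if len(sys.argv)>5 else 0;cy=float(sys.argv[6]) if len(sys.argv)>6 else 0  # extra world shift
X=np.array([.892,.452]);Y=np.array([.452,-.892]);r=.065
u=lambda p:r*np.array([np.cos(np.radians(p)),np.sin(np.radians(p))])
ps=list(np.linspace(a,b,n+1)[1:])+[b]*hold
print(";".join("5 %.4f %.4f 0 0"%tuple([ (u(p)-u(a)+[cx,cy])@X,(u(p)-u(a)+[cx,cy])@Y]) for p in ps))
E
python3 arc.py -88.6 -188.6 9 1
python3 - <<'E'
from h import *
from station import ctrl
f=ctrl.grab_frame("top");c=cam(f)
print(onz(c,379.6,221,.01),onz(c,282.4,203.4,.01))
E
```

```text
5 -0.0108 -0.0065 0 0;5 -0.0201 -0.0149 0 0;5 -0.0276 -0.0250 0 0;5 -0.0331 -0.0364 0 0;5 -0.0362 -0.0485 0 0;5 -0.0370 -0.0611 0 0;5 -0.0353 -0.0736 0 0;5 -0.0313 -0.0855 0 0;5 -0.0250 -0.0964 0 0;5 -0.0250 -0.0964 0 0
[ 0.55665567 -0.33966155  0.01      ] [ 0.57445557 -0.04495927  0.01      ]
```

>>> servo_tool(
  commands="5 -0.011 -0.0065 0.0005 0;5 -0.020 -0.015 0.0005 0;5 -0.0275 -0.025 0.0005 0;5 -0.033 -0.0365 0.0005 0;5 -0.036 -0.0485 0.0005 0;5 -0.037 -0.061 0.0005 0;5 -0.0355 -0.0735 0.0005 0;5 -0.0315 -0.0855 0.0005 0;5 -0.025 -0.0965 0.0005 0;5 -0.025 -0.0965 0.0005 0",
)

```text
time: 9.65
tcp_pos: [0.507, -0.1824, 0.243]
tool_rot: [[0.891, 0.455, 0.002], [0.455, -0.891, 0.001], [0.002, -0.0, -1.0]]
wrist_force: [-1.2, 3.6, 6.9]
finger_gap: 0.0249
```

```bash
cat > look.py <<'E'
import sys
from h import *
from station import ctrl
o=ctrl.get_obs();n=sys.argv[1]
f=ctrl.grab_frame("scene");w=ctrl.grab_frame("wrist")["img"];t=ctrl.grab_frame("top")["img"]
im=np.hstack([cv2.resize(f["img"][90:190,120:220],(400,400),interpolation=2),cv2.resize(w[0:240,100:400],(400,400),interpolation=2)])
cv2.imwrite(f"pics/{n}.png",im)
d=np.array(o["tcp_pos"])-[.5707,-.1943,0]
print(o["time"],o["tcp_pos"],"r",np.hypot(*d[:2]),"ang",np.degrees(np.arctan2(d[1],d[0])),o["finger_gap"],o["wrist_force"],o["wrist_torque"],np.round(o["q"],1))
E
python3 look.py l7
```

```text
9.65 [ 0.5069762  -0.18240248  0.2429526 ] r 0.06482494211222672 ang 169.4243781238465 0.024946801221029685 [-1.2364375   3.60285421  6.94034159] [ 0.63734369  0.30677134 -0.03468608] [ 26.3  17.2 -15.6  99.9   5.   63.5 -53.8]
```

View pics/l7.png

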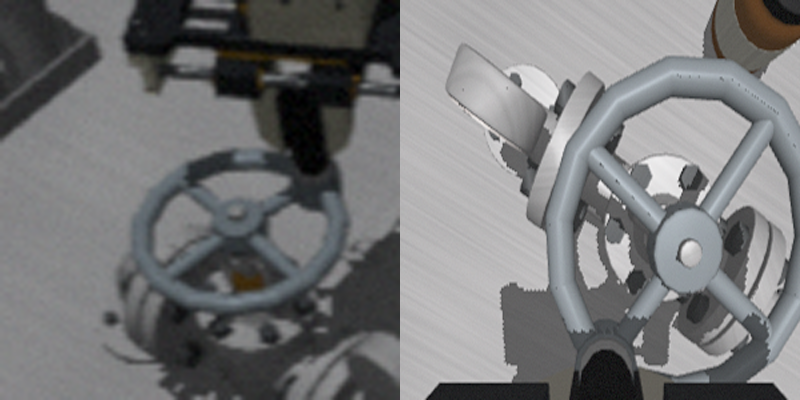

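```bash
python3 arc.py -188.6 -298.6 9 1
```

```text
5 0.0092 -0.0104 0 0;5 0.0204 -0.0185 0 0;5 0.0330 -0.0241 0 0;5 0.0465 -0.0270 0 0;5 0.0604 -0.0269 0 0;5 0.0739 -0.0238 0 0;5 0.0864 -0.0180 0 0;5 0.0975 -0.0096 0 0;5 0.1065 0.0009 0 0;5 0.1065 0.0009 0 0
```

>>> servo_tool(
  commands="5 0.009 -0.0105 0 0;5 0.0205 -0.0185 0 0;5 0.033 -0.024 0 0;5 0.0465 -0.027 0 0;5 0.0605 -0.027 0 0;5 0.074 -0.024 0 0;5 0.0865 -0.018 0 0;5 0.0975 -0.0095 0 0;5 0.1065 0.001 0 0;5 0.1065 0.001 0 0",
)

```text
time: 11.05
tcp_pos: [0.6025, -0.1386, 0.243]
tool_rot: [[0.892, 0.451, 0.001], [0.451, -0.892, -0.001], [0.001, 0.002, -1.0]]
wrist_force: [-1.0, -5.2, 7.5]
finger_gap: 0.0254
```

```bash
python3 look.py l8; python3 arc.py -298.6 -380.6 8
```

```text
11.05 [ 0.60254854 -0.13861865  0.24300969] r 0.06414625929962252 ang 60.23136928854485 0.025417202999239406 [-0.98816009 -5.19560396  7.46287988] [-1.29989121  0.13818094 -0.00885841] [ 18.9  24.7 -15.9  88.8   7.2  67.4 -61.5]
5 0.0057 0.0101 0 0;5 0.0095 0.0211 0 0;5 0.0113 0.0326 0 0;5 0.0110 0.0442 0 0;5 0.0087 0.0555 0 0;5 0.0044 0.0663 0 0;5 -0.0018 0.0762 0 0;5 -0.0096 0.0847 0 0
```

View pics/l8.png

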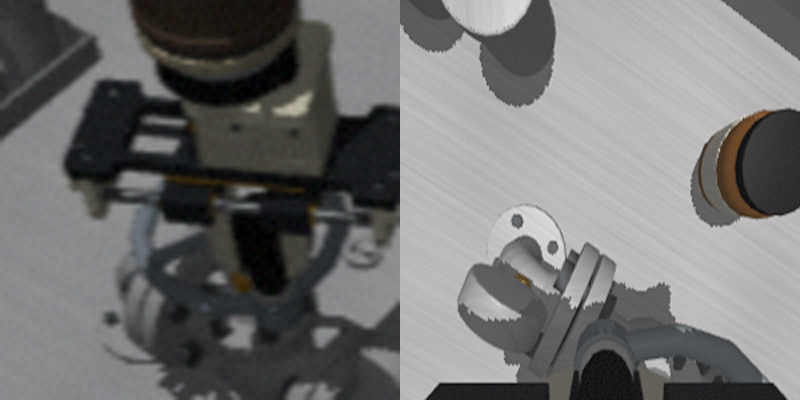

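```bash
python3 arc.py -298.6 -354.6 6 1; echo; python3 arc.py -354.6 -374.6 10
```

```text
5 0.0053 0.0092 0 0;5 0.0090 0.0191 0 0;5 0.0110 0.0295 0 0;5 0.0114 0.0400 0 0;5 0.0100 0.0505 0 0;5 0.0069 0.0606 0 0;5 0.0069 0.0606 0 0

5 -0.0009 0.0021 0 0;5 -0.0018 0.0042 0 0;5 -0.0028 0.0062 0 0;5 -0.0039 0.0082 0 0;5 -0.0051 0.0101 0 0;5 -0.0063 0.0121 0 0;5 -0.0076 0.0139 0 0;5 -0.0089 0.0158 0 0;5 -0.0103 0.0175 0 0;5 -0.0118 0.0193 0 0
```

>>> servo_tool(
  commands="5 0.0055 0.009 0 0;5 0.009 0.019 0 0;5 0.011 0.0295 0 0;5 0.0115 0.04 0 0;5 0.010 0.0505 0 0;5 0.007 0.0605 0 0;5 0.007 0.0605 0 0",
)

```text
time: 12.08
tcp_pos: [0.6347, -0.1879, 0.243]
tool_rot: [[0.892, 0.452, -0.001], [0.452, -0.892, 0.001], [-0.0, -0.001, -1.0]]
wrist_force: [-6.4, -1.6, 10.4]
finger_gap: 0.0252
```

```bash
python3 look.py l9
```

```text
12.075 [ 0.6347054  -0.1879049   0.24303123] r 0.06432408683155207 ang 5.705769720895254 0.025190355705422055 [-6.43612521 -1.62021051 10.43120445] [-0.24097803  1.55389859 -0.09742437] [ 21.3  28.8 -14.8  82.    7.5  70.2 -57.4]
```

>>> servo_tool(
  commands="5 -0.001 0.002 0 0;5 -0.002 0.004 0 0;5 -0.003 0.006 0 0;5 -0.004 0.008 0 0",
)

```text
time: 12.72
tcp_pos: [0.635, -0.1942, 0.243]
tool_rot: [[0.891, 0.454, -0.001], [0.454, -0.891, 0.003], [0.001, -0.003, -1.0]]
wrist_force: [-6.5, 5.3, 10.5]
finger_gap: 0.025
```

```bash
python3 look.py l10
```

```text
12.725 [ 0.63498658 -0.19416419  0.24303279] r 0.06428672426928035 ang 0.1210445663229729 0.025002443985815873 [-6.52549544  5.28330677 10.46929586] [ 1.07776057  1.53693853 -0.08824028] [ 21.9  29.  -14.8  81.6   7.4  70.4 -56.6]
```

>>> servo_tool(
  commands="5 -0.001 0.001 0 0;5 -0.001 0.002 0 0;5 -0.0015 0.003 0 0;5 -0.002 0.004 0 0;5 -0.002 0.004 0 0",
)

```text
time: 13.5
tcp_pos: [0.635, -0.1986, 0.243]
tool_rot: [[0.891, 0.454, -0.001], [0.454, -0.891, 0.003], [0.001, -0.003, -1.0]]
wrist_force: [-5.6, 4.7, 10.8]
finger_gap: 0.0249
```

>>> servo_tool(
  commands="5 -0.0005 0.001 0 0;5 -0.001 0.002 0 0;5 -0.0015 0.003 0 0;5 -0.002 0.004 0 0;5 -0.002 0.004 0 0",
)

```text
time: 14.12
tcp_pos: [0.6348, -0.2023, 0.243]
tool_rot: [[0.891, 0.455, -0.001], [0.455, -0.891, 0.004], [0.001, -0.004, -1.0]]
wrist_force: [-7.9, 5.9, 12.1]
finger_gap: 0.025
```

>>> servo_tool(
  commands="5 -0.001 0.001 0 0;5 -0.0015 0.002 0 0;5 -0.002 0.003 0 0;5 -0.003 0.004 0 0;5 -0.003 0.004 0 0",
)

```text
time: 14.75
tcp_pos: [0.6347, -0.2028, 0.2431]
tool_rot: [[0.889, 0.458, -0.001], [0.458, -0.889, 0.009], [0.004, -0.009, -1.0]]
wrist_force: [-6.7, 15.5, 12.8]
finger_gap: 0.0255
```

```bash
python3 look.py l11
```

```text
14.75 [ 0.634694   -0.20278798  0.24305824] r 0.06455446108933208 ang -7.5554479966100985 0.02545432654484371 [-6.74254791 15.53353291 12.78653788] [ 3.88086316  1.71587392 -0.07146619] [ 22.8  29.3 -14.9  81.1   7.1  70.6 -55.4]
```

View pics/l11.png

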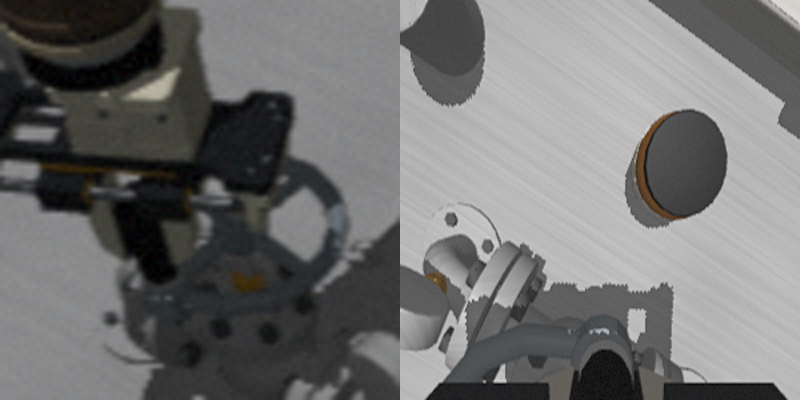

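>>> servo_tool(
  commands="5 -0.0005 0.001 0 0;5 -0.001 0.002 0 0;5 -0.001 0.002 0 0",
)

```text
time: 15.28
tcp_pos: [0.6347, -0.203, 0.2431]
tool_rot: [[0.888, 0.46, -0.001], [0.46, -0.888, 0.012], [0.004, -0.011, -1.0]]
wrist_force: [-7.8, 20.7, 14.1]
finger_gap: 0.0251
```

```bash
python3 look.py l12; python3 - <<'E'
import numpy as np
X=np.array([.892,.452]);Y=np.array([.452,-.892])
s=np.array([0.007-.004-.002-.002-.003-.001,.0605+.008+.004+.004+.004+.002]);print(s)
E
```

```text
15.275 [ 0.63471826 -0.20304556  0.24305949] r 0.06461286130317102 ang -7.779042103818576 0.025137112673360634 [-7.84103535 20.7226265  14.10488989] [ 4.96424361  2.02839674 -0.06940672] [ 22.9  29.4 -14.9  81.    7.   70.7 -55.2]
[-0.005   0.0825]
```

```bash
cat > snap.py <<'E'
import sys,pickle
from station import ctrl
o=ctrl.get_obs();w=ctrl.grab_frame("wrist");s=ctrl.grab_frame("scene");t=ctrl.grab_frame("top")
pickle.dump((o,w,s,t),open(sys.argv[1]+".pkl","wb"))
import cv2,numpy as np
cv2.imwrite(f"pics/{sys.argv[1]}.png",w["img"])
print(o["time"],np.round(o["tcp_pos"],5),np.round(o["wrist_force"],2),np.round(o["wrist_torque"],2))
E
python3 snap.py seat
```

```text
15.425 [ 0.6347  -0.20303  0.24309] [-7.38 19.88 14.28] [ 4.99  2.09 -0.04]
```

>>> servo_tool(
  commands="5 0.001 -0.002 -0.0005 0;5 0.002 -0.004 -0.0005 0;5 0.002 -0.004 -0.0005 0",
)

```text
time: 15.95
tcp_pos: [0.6347, -0.2026, 0.2431]
tool_rot: [[0.89, 0.457, -0.001], [0.457, -0.89, 0.007], [0.002, -0.006, -1.0]]
wrist_force: [-5.2, 11.1, 8.1]
finger_gap: 0.0252
```

>>> servo_tool(
  commands="5 0.0005 -0.001 0 0;5 0.0005 -0.001 0 0",
)

```text
time: 16.2
tcp_pos: [0.6347, -0.2025, 0.2431]
tool_rot: [[0.89, 0.456, -0.001], [0.456, -0.89, 0.006], [0.002, -0.005, -1.0]]
wrist_force: [-3.8, 8.7, 7.1]
finger_gap: 0.0253
```

>>> servo_tool(
  commands="5 0.0005 -0.001 0 0;5 0.0005 -0.001 0 0",
)

```text
time: 16.45
tcp_pos: [0.6346, -0.2024, 0.2431]
tool_rot: [[0.89, 0.455, -0.0], [0.455, -0.89, 0.005], [0.002, -0.004, -1.0]]
wrist_force: [-4.5, 6.4, 6.9]
finger_gap: 0.0254
```

>>> servo_tool(
  commands="5 0.0005 -0.001 0 0;5 0.0005 -0.001 0 0",
)

```text
time: 16.7
tcp_pos: [0.6346, -0.2022, 0.2431]
tool_rot: [[0.891, 0.455, -0.0], [0.455, -0.891, 0.003], [0.001, -0.003, -1.0]]
wrist_force: [-3.1, 3.5, 6.8]
finger_gap: 0.0255
```

>>> servo_tool(
  commands="5 0.0005 -0.001 0 0;5 0.001 -0.002 0 0;5 0.001 -0.002 0 0",
)

```text
time: 17.08
tcp_pos: [0.6346, -0.2019, 0.243]
tool_rot: [[0.891, 0.453, 0.0], [0.453, -0.891, 0.001], [0.001, -0.001, -1.0]]
wrist_force: [-2.6, 0.0, 5.2]
finger_gap: 0.0249
```

>>> servo_tool(
  commands="5 0.0005 -0.001 0 0;5 0.0005 -0.001 0 0",
)

```text
time: 17.32
tcp_pos: [0.6346, -0.2017, 0.243]
tool_rot: [[0.892, 0.453, 0.0], [0.453, -0.892, -0.0], [0.0, 0.0, -1.0]]
wrist_force: [-1.0, -2.4, 5.1]
finger_gap: 0.0255
```

>>> servo_tool(
  commands="5 0.0005 -0.001 0 0;5 0.0005 -0.001 0 0",
)

```text
time: 17.58
tcp_pos: [0.6347, -0.2009, 0.243]
tool_rot: [[0.892, 0.452, 0.001], [0.452, -0.892, -0.0], [0.001, 0.001, -1.0]]
wrist_force: [-1.4, -2.6, 5.4]
finger_gap: 0.0253
```

>>> servo_tool(
  commands="5 0.0005 -0.001 0 0;5 0.0005 -0.001 0 0",
)

```text
time: 17.82
tcp_pos: [0.6348, -0.1997, 0.243]
tool_rot: [[0.892, 0.453, 0.001], [0.453, -0.892, -0.0], [0.001, 0.001, -1.0]]
wrist_force: [-1.2, -3.4, 5.1]
finger_gap: 0.025
```

>>> servo_tool(
  commands="5 0.0005 -0.001 0 0;5 0.0005 -0.001 0 0",
)

```text
time: 18.08
tcp_pos: [0.6349, -0.1985, 0.243]
tool_rot: [[0.892, 0.453, 0.001], [0.453, -0.892, -0.0], [0.001, 0.001, -1.0]]
wrist_force: [-0.2, -2.9, 4.9]
finger_gap: 0.025
```

>>> servo_tool(
  commands="5 0.0005 -0.001 0 0;5 0.0005 -0.001 0 0",
)

```text
time: 18.32
tcp_pos: [0.6349, -0.1974, 0.2431]
tool_rot: [[0.892, 0.453, 0.001], [0.453, -0.892, -0.0], [0.001, 0.001, -1.0]]
wrist_force: [-0.5, -2.4, 4.9]
finger_gap: 0.0249
```

>>> servo_tool(
  commands="5 0.0005 -0.001 0 0;5 0.0005 -0.001 0 0",
)

```text
time: 18.58
tcp_pos: [0.6349, -0.1963, 0.243]
tool_rot: [[0.892, 0.453, 0.001], [0.453, -0.892, -0.0], [0.001, 0.001, -1.0]]
wrist_force: [-0.3, -3.3, 5.2]
finger_gap: 0.0256
```

```bash
python3 snap.py b1; python3 - <<'E'
import pickle,cv2,numpy as np
a=pickle.load(open("seat.pkl","rb"));b=pickle.load(open("b1.pkl","rb"))
f=lambda i:cv2.resize(i[150:240,180:330],None,fx=5,fy=3.3,interpolation=2)
cv2.imwrite("pics/cmp1.png",np.vstack([f(a[1]["img"]),f(b[1]["img"])]))
g=lambda i:cv2.resize(i[110:190,135:235],(400,320),interpolation=2)
cv2.imwrite("pics/cmp1s.png",np.hstack([g(a[2]["img"]),g(b[2]["img"])]))
E
```

```text
18.575 [ 0.63489 -0.19627  0.24302] [-0.27 -3.26  5.22] [-0.78  0.04 -0.01]
```

View pics/cmp1.png

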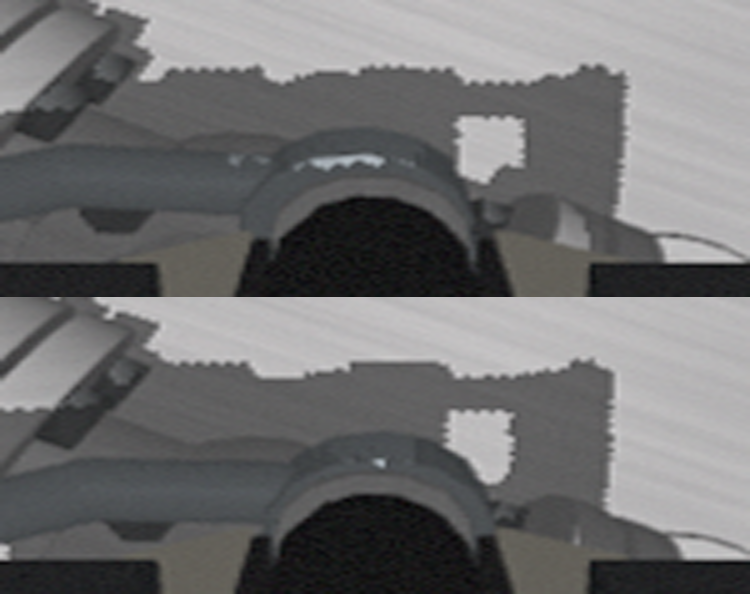

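View pics/cmp1s.png

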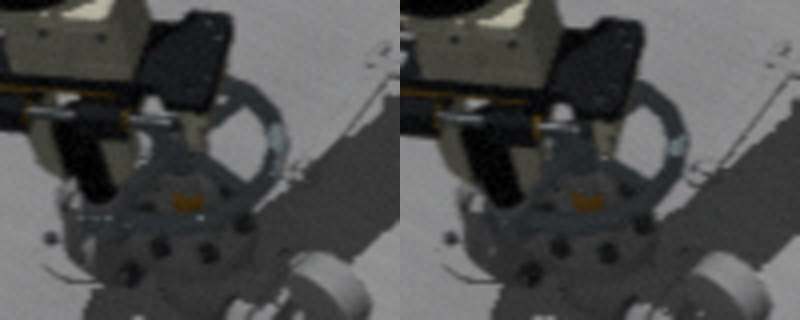

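```bash
python3 - <<'E'
import pickle,cv2,numpy as np
for n in ("seat","b1"):
    a=pickle.load(open(n+".pkl","rb"))[1]["img"]
    z=cv2.convertScaleAbs(cv2.resize(a[180:232,215:290],None,fx=10,fy=10,interpolation=2),alpha=2.2,beta=-20)
    cv2.imwrite(f"pics/z_{n}.png",z)
E
```

```text
(no output)
```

View pics/z_seat.png

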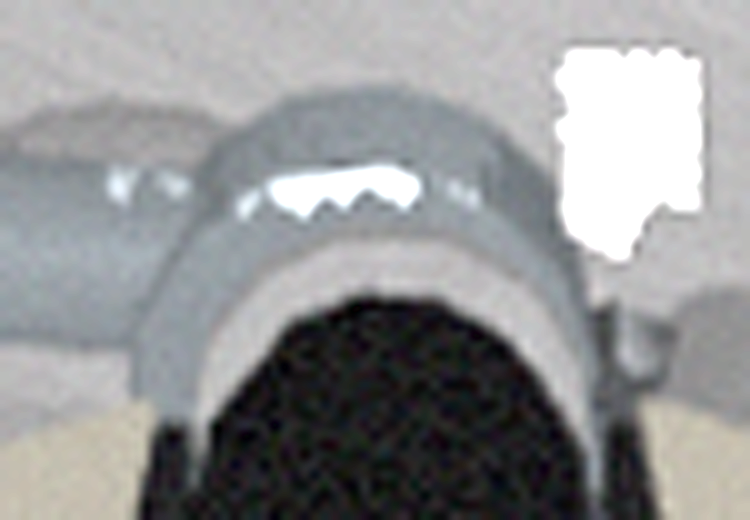

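View pics/z_b1.png

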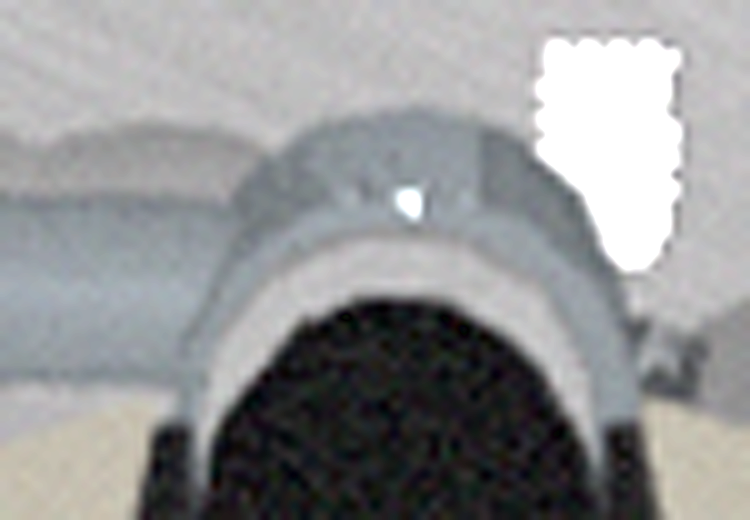

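```bash
cat > boss.py <<'E'
from h import *
import pickle
from scipy.optimize import least_squares
def boss(n,pts,org=(215,180),s=10):
    o,w=pickle.load(open(n+".pkl","rb"))[:2];c=cam(w,o)
    P=np.array([onz(c,org[0]+(u+.5)/s-.5,org[1]+(v+.5)/s-.5,.218)[:2] for u,v in pts])
    r=least_squares(lambda q:np.hypot(*(P-q).T)-.017,P.mean(0)-[.01,0])
    d=r.x-[.5707,-.1943];print(n,r.x.round(5),"res mm",(r.fun*1e3).round(1),"ang",np.degrees(np.arctan2(d[1],d[0])).round(2),"R",np.hypot(*d).round(4),"tcp-boss",(np.array(o["tcp_pos"])[:2]-r.x).round(5))
if __name__=="__main__":
    boss("seat",[(133,375),(150,310),(182,250),(262,192),(345,168),(420,172),(490,212),(560,265),(588,310)])
    boss("b1",[(180,395),(200,325),(240,262),(330,207),(410,195),(480,210),(560,255),(610,310),(634,385)])
E
python3 boss.py
```

```text
seat [ 0.63527 -0.20135] res mm [-0.3 -0.3  0.1  0.1  0.3  0.3 -0.6 -0.1 -0.1] ang -6.23 R 0.065 tcp-boss [-0.00057 -0.00168]
b1 [ 0.63497 -0.19831] res mm [-0.7 -0.5  0.1  0.3  0.4  0.  -0.2 -0.2 -0.6] ang -3.57 R 0.0644 tcp-boss [-9.00e-05  2.03e-03]
```

```bash
for i in -1.8 118.2 238.2; do python3 arc.py $i $(python3 -c "print($i+120)") 10; done
```

```text
5 0.0052 -0.0125 0 0;5 0.0078 -0.0259 0 0;5 0.0074 -0.0395 0 0;5 0.0043 -0.0527 0 0;5 -0.0015 -0.0650 0 0;5 -0.0097 -0.0758 0 0;5 -0.0201 -0.0846 0 0;5 -0.0320 -0.0912 0 0;5 -0.0450 -0.0951 0 0;5 -0.0585 -0.0962 0 0
5 -0.0135 0.0017 0 0;5 -0.0263 0.0062 0 0;5 -0.0379 0.0133 0 0;5 -0.0478 0.0226 0 0;5 -0.0555 0.0338 0 0;5 -0.0608 0.0463 0 0;5 -0.0633 0.0597 0 0;5 -0.0630 0.0733 0 0;5 -0.0598 0.0865 0 0;5 -0.0540 0.0988 0 0
5 0.0082 0.0108 0 0;5 0.0185 0.0197 0 0;5 0.0305 0.0262 0 0;5 0.0435 0.0301 0 0;5 0.0570 0.0312 0 0;5 0.0705 0.0295 0 0;5 0.0833 0.0250 0 0;5 0.0949 0.0179 0 0;5 0.1048 0.0086 0 0;5 0.1126 -0.0026 0 0
```

>>> servo_tool(
  commands="5 0.005 -0.0125 0 0;5 0.008 -0.026 0 0;5 0.0075 -0.0395 0 0;5 0.0045 -0.0525 0 0;5 -0.0015 -0.065 0 0;5 -0.0095 -0.076 0 0;5 -0.020 -0.0845 0 0;5 -0.032 -0.091 0 0;5 -0.045 -0.095 0 0;5 -0.0585 -0.096 0 0",
)

```text
time: 19.98
tcp_pos: [0.5402, -0.1365, 0.2431]
tool_rot: [[0.891, 0.453, 0.004], [0.453, -0.891, 0.0], [0.003, 0.001, -1.0]]
wrist_force: [5.2, -1.9, 0.7]
finger_gap: 0.0249
```

```bash
python3 look.py l13
```

```text
19.975 [ 0.54024498 -0.13652757  0.24305473] r 0.06530820472742221 ang 117.79617450396941 0.024922355651989567 [ 5.22267139 -1.93388337  0.72707467] [-0.61019332 -1.55077408  0.02014507] [ 21.3  18.9 -16.6  97.5   5.9  64.2 -60. ]
```

View pics/l13.png

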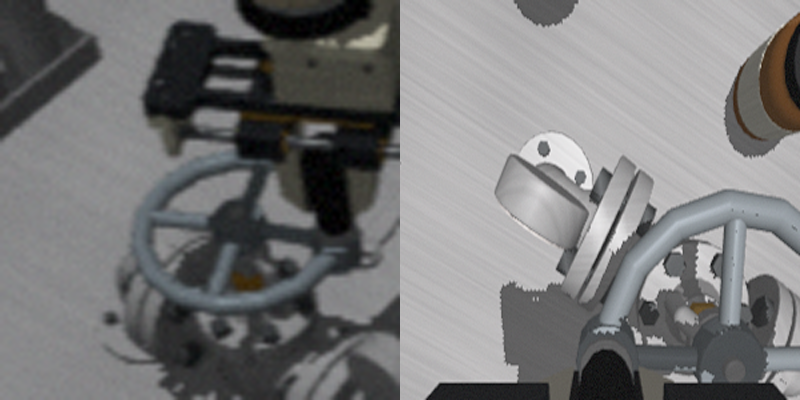

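>>> servo_tool(
  commands="5 -0.0135 0.0015 0.0005 0;5 -0.0265 0.006 0.0005 0;5 -0.038 0.0135 0.0005 0;5 -0.048 0.0225 0.0005 0;5 -0.0555 0.034 0.0005 0;5 -0.061 0.0465 0.0005 0;5 -0.0635 0.0595 0.0005 0;5 -0.063 0.0735 0.0005 0;5 -0.060 0.0865 0.0005 0;5 -0.054 0.0985 0.0005 0",
)

```text
time: 21.38
tcp_pos: [0.5351, -0.2487, 0.2429]
tool_rot: [[0.891, 0.453, -0.002], [0.453, -0.891, 0.001], [-0.001, -0.001, -1.0]]
wrist_force: [-6.6, 0.7, 13.0]
finger_gap: 0.0248
```

>>> servo_tool(
  commands="5 0.008 0.011 0 0;5 0.0185 0.0195 0 0;5 0.0305 0.026 0 0;5 0.0435 0.030 0 0;5 0.057 0.031 0 0;5 0.0705 0.0295 0 0;5 0.0835 0.025 0 0;5 0.095 0.018 0 0;5 0.105 0.0085 0 0;5 0.1125 -0.0025 0 0",
)

```text
time: 22.62
tcp_pos: [0.6342, -0.1967, 0.243]
tool_rot: [[0.892, 0.452, -0.001], [0.452, -0.892, -0.002], [-0.002, 0.001, -1.0]]
wrist_force: [-6.6, -4.0, 12.7]
finger_gap: 0.0255
```

```bash
python3 look.py l14
```

```text
22.625 [ 0.63424525 -0.19672864  0.24302427] r 0.0635916419694731 ang -2.1887273744260214 0.025513612079234523 [-6.59493244 -4.01667688 12.67153119] [-1.28811014  1.60032682  0.12545552] [ 21.2  28.9 -13.5  81.8   7.   70.2 -56.3]
```

View pics/l14.png

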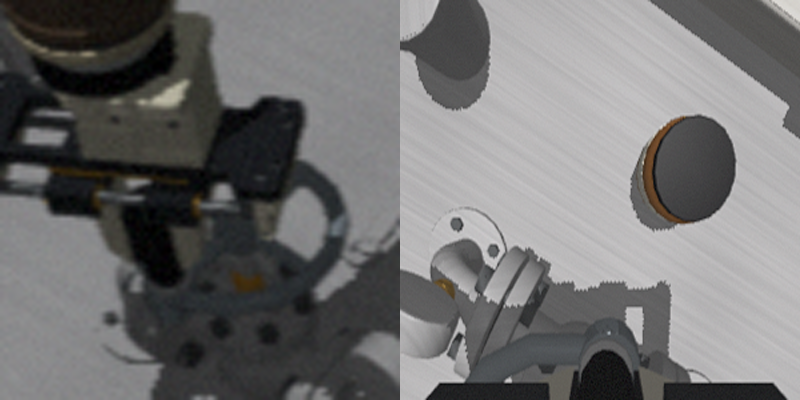

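>>> servo_tool(
  commands="5 0.005 -0.0125 0 0;5 0.008 -0.026 0 0;5 0.0075 -0.0395 0 0;5 0.0045 -0.0525 0 0;5 -0.0015 -0.065 0 0;5 -0.0095 -0.076 0 0;5 -0.020 -0.0845 0 0;5 -0.032 -0.091 0 0;5 -0.045 -0.095 0 0;5 -0.0585 -0.096 0 0",
)

```text
time: 24.02
tcp_pos: [0.541, -0.1365, 0.243]
tool_rot: [[0.891, 0.454, 0.005], [0.454, -0.891, -0.0], [0.004, 0.002, -1.0]]
wrist_force: [7.0, -2.8, 2.5]
finger_gap: 0.0252
```

>>> servo_tool(
  commands="5 -0.0135 0.0015 0 0;5 -0.0265 0.006 0 0;5 -0.038 0.0135 0 0;5 -0.048 0.0225 0 0;5 -0.0555 0.034 0 0;5 -0.061 0.0465 0 0;5 -0.0635 0.0595 0 0;5 -0.063 0.0735 0 0;5 -0.060 0.0865 0 0;5 -0.054 0.0985 0 0",
)

```text
time: 25.28
tcp_pos: [0.5351, -0.2487, 0.2429]
tool_rot: [[0.891, 0.453, -0.002], [0.453, -0.891, 0.001], [-0.001, -0.001, -1.0]]
wrist_force: [-5.9, 0.7, 13.6]
finger_gap: 0.0253
```

```bash
python3 look.py l15;  python3 arc.py 238.2 346.2 9 1
```

```text
25.275 [ 0.53506788 -0.2487121   0.242935  ] r 0.06504094656403565 ang -123.21904253585272 0.025266296928273656 [-5.8848199   0.657789   13.61866253] [0.26565471 1.47813138 0.08232923] [ 28.8  21.8 -12.6  92.9   5.1  65.9 -48. ]
5 0.0082 0.0108 0 0;5 0.0185 0.0197 0 0;5 0.0305 0.0262 0 0;5 0.0435 0.0301 0 0;5 0.0570 0.0312 0 0;5 0.0705 0.0295 0 0;5 0.0833 0.0250 0 0;5 0.0949 0.0179 0 0;5 0.1048 0.0086 0 0;5 0.1048 0.0086 0 0
```

View pics/l15.png

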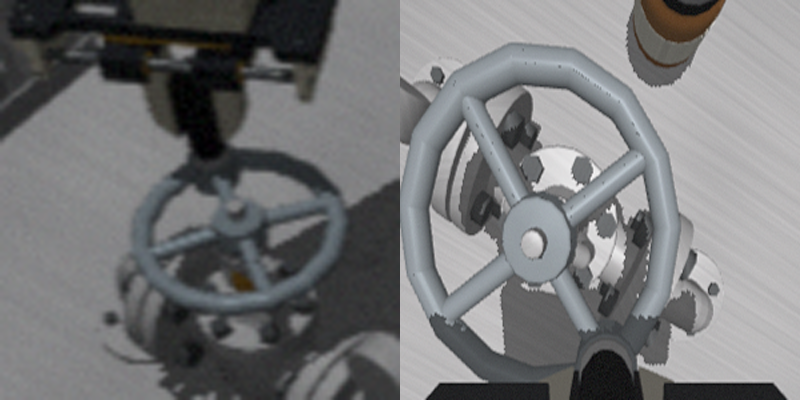

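Now the last arc, ending some degrees short.

>>> servo_tool(
  commands="5 0.008 0.011 0 0;5 0.0185 0.0195 0 0;5 0.0305 0.026 0 0;5 0.0435 0.030 0 0;5 0.057 0.031 0 0;5 0.0705 0.0295 0 0;5 0.0835 0.025 -0.0004 0;5 0.095 0.018 -0.0004 0;5 0.105 0.0085 -0.0004 0;5 0.105 0.0085 -0.0004 0",
)

```text
time: 26.68
tcp_pos: [0.6331, -0.2069, 0.243]
tool_rot: [[0.891, 0.455, -0.001], [0.455, -0.891, 0.002], [0.0, -0.002, -1.0]]
wrist_force: [-2.7, 2.8, 10.0]
finger_gap: 0.0252
```

```bash
python3 snap.py e1;python3 - <<'E'
import pickle,cv2,numpy as np
for n in ("e1",):
    a=pickle.load(open(n+".pkl","rb"))[1]["img"]
    z=cv2.convertScaleAbs(cv2.resize(a[180:232,215:290],None,fx=10,fy=10,interpolation=2),alpha=2.2,beta=-20)
    cv2.imwrite(f"pics/z_{n}.png",z)
E
```

```text
26.675 [ 0.6331  -0.20688  0.24302] [-2.73  2.85 10.02] [0.55 0.84 0.05]
```

View pics/z_e1.png

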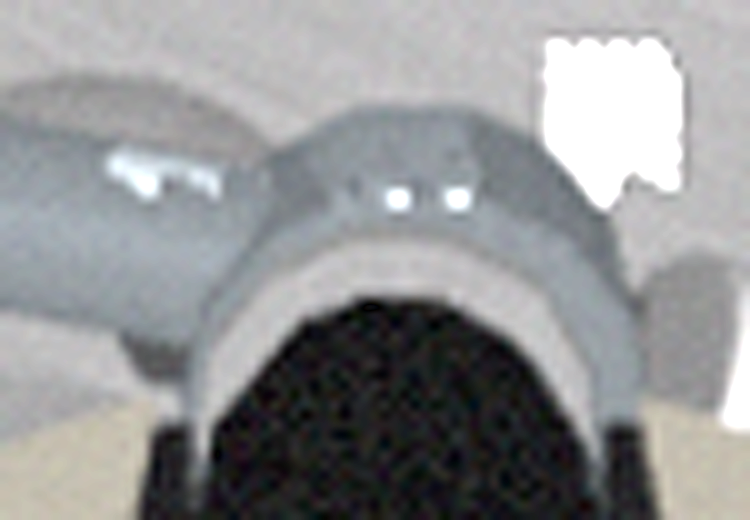

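>>> servo_tool(
  commands="5 0.001 -0.001 0 0;5 0.0015 -0.0025 0 0;5 0.0025 -0.004 0 0;5 0.0035 -0.005 0 0;5 0.0035 -0.005 0 0;5 0.0035 -0.005 0 0",
)

```text
time: 27.58
tcp_pos: [0.6334, -0.2035, 0.243]
tool_rot: [[0.892, 0.452, -0.001], [0.452, -0.892, -0.001], [-0.001, 0.0, -1.0]]
wrist_force: [-4.3, -3.4, 9.2]
finger_gap: 0.0254
```

>>> servo_tool(
  commands="5 0.001 -0.001 0 0;5 0.0015 -0.002 0 0;5 0.0015 -0.0025 0 0;5 0.0015 -0.0025 0 0",
)

```text
time: 28.08
tcp_pos: [0.6337, -0.2008, 0.243]
tool_rot: [[0.892, 0.452, -0.001], [0.452, -0.892, -0.001], [-0.001, 0.001, -1.0]]
wrist_force: [-4.5, -3.0, 8.6]
finger_gap: 0.025
```

```bash
python3 snap.py e2;python3 - <<'E'
import pickle,cv2,numpy as np
for n in ("e2",):
    a=pickle.load(open(n+".pkl","rb"))[1]["img"]
    z=cv2.convertScaleAbs(cv2.resize(a[180:232,215:290],None,fx=10,fy=10,interpolation=2),alpha=2.2,beta=-20)
    cv2.imwrite(f"pics/z_{n}.png",z)
E
```

```text
28.075 [ 0.6337  -0.20085  0.243  ] [-4.53 -2.97  8.58] [-1.    0.8   0.05]
```

View pics/z_e2.png

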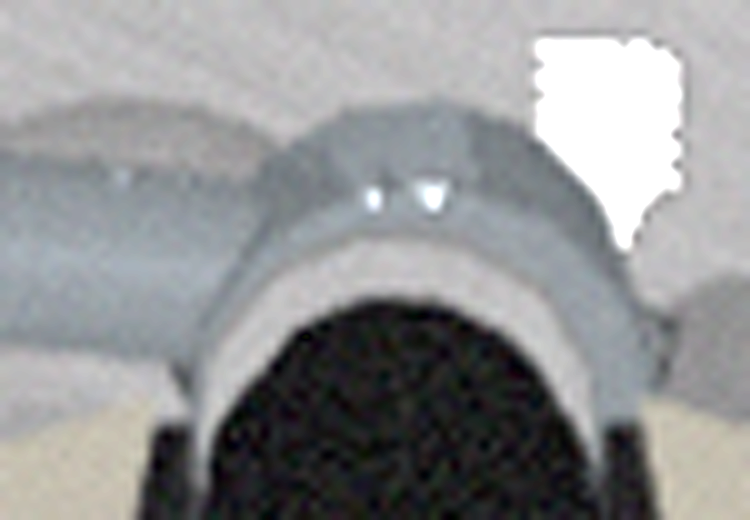

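```bash
python3 - <<'E'
from boss import boss
boss("e2",[(190,395),(210,325),(250,255),(335,203),(415,190),(490,203),(570,250),(625,315),(647,385)])
E
```

```text
e2 [ 0.63447 -0.20337] res mm [-0.7 -0.6  0.2  0.4  0.3  0.1 -0.3 -0.4 -0.6] ang -8.1 R 0.0644 tcp-boss [-0.00076  0.00253]
```

>>> servo_tool(
  commands="5 0.0005 -0.001 0 0;5 0.001 -0.0015 0 0;5 0.001 -0.0017 0 0;5 0.001 -0.0017 0 0;5 0.001 -0.0017 0 0",
)

```text
time: 28.85
tcp_pos: [0.6338, -0.199, 0.243]
tool_rot: [[0.892, 0.452, -0.001], [0.452, -0.892, -0.001], [-0.001, 0.001, -1.0]]
wrist_force: [-3.4, -4.3, 8.2]
finger_gap: 0.0252
```

```bash
python3 snap.py e3;python3 - <<'E'
import pickle,cv2,numpy as np
for n in ("e3",):
    a=pickle.load(open(n+".pkl","rb"))[1]["img"]
    z=cv2.convertScaleAbs(cv2.resize(a[180:232,215:290],None,fx=10,fy=10,interpolation=2),alpha=2.2,beta=-20)
    cv2.imwrite(f"pics/z_{n}.png",z)
E
```

```text
28.85 [ 0.63383 -0.19903  0.24303] [-3.36 -4.27  8.22] [-1.02  0.81  0.06]
```

View pics/z_e3.png

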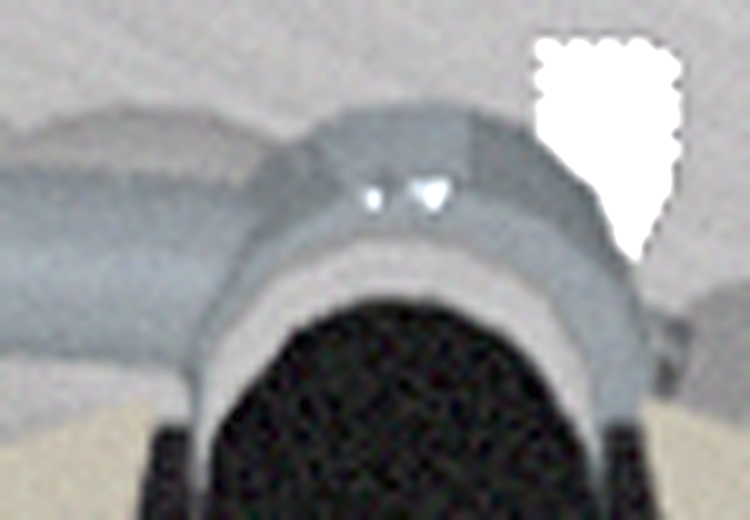

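```bash
python3 - <<'E'
from boss import boss
boss("e3",[(190,395),(205,330),(245,262),(335,205),(415,190),(490,203),(565,250),(622,315),(647,385)])
import pickle,cv2,numpy as np
L=[pickle.load(open(n+".pkl","rb")) for n in ("seat","b1","e2","e3")]
g=lambda i:cv2.convertScaleAbs(cv2.resize(i[115:185,150:220],(400,300),interpolation=2),alpha=1.8)
I=[g(l[2]["img"]) for l in L]
cv2.imwrite("pics/cs.png",np.vstack([np.hstack(I[:2]),np.hstack(I[2:])]))
g=lambda i:cv2.convertScaleAbs(cv2.resize(i[155:245,300:400],(400,300),interpolation=2),alpha=1.6)
I=[g(l[3]["img"]) for l in L]
cv2.imwrite("pics/ct.png",np.vstack([np.hstack(I[:2]),np.hstack(I[2:])]))
E
```

```text
e3 [ 0.63447 -0.20155] res mm [-0.8 -0.5  0.1  0.3  0.4  0.2 -0.4 -0.5 -0.5] ang -6.49 R 0.0642 tcp-boss [-0.00064  0.00252]
```

View pics/cs.png

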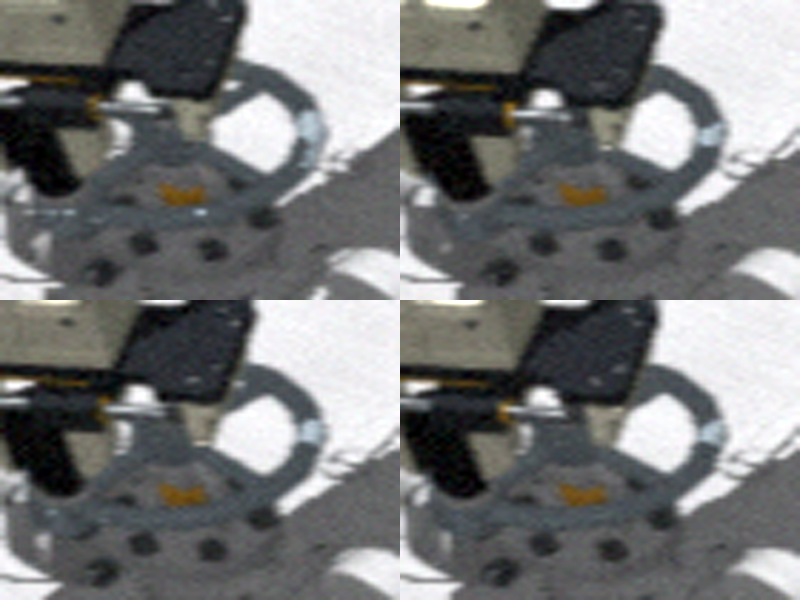

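View pics/ct.png

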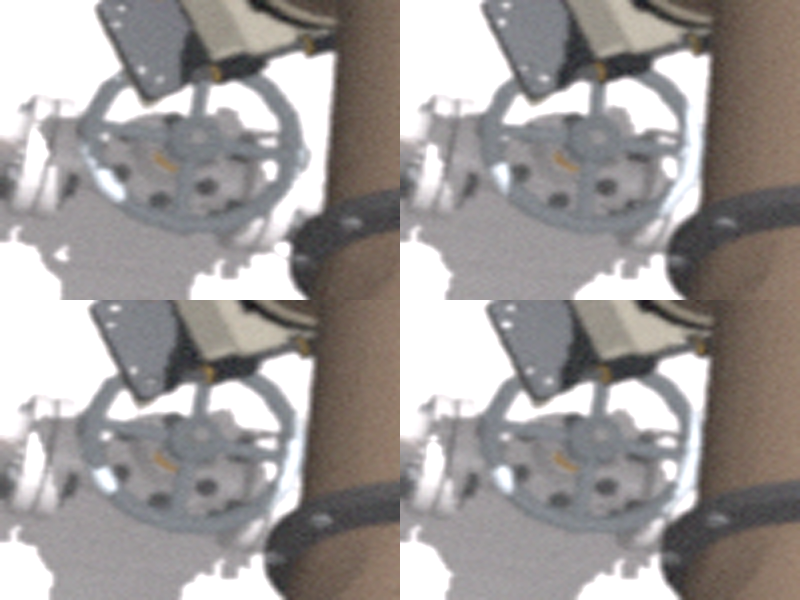

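```bash
python3 - <<'E'
import pickle,cv2,numpy as np
L={n:pickle.load(open(n+".pkl","rb"))[3]["img"] for n in ("seat","b1","e1","e2","e3")}
for n,i in L.items():
    g=cv2.cvtColor(i,6).astype(float)
    out=[]
    for r in range(178,189):
        p=g[r,343:358];b=np.clip(p.max()*.9-p,0,None)
        k=np.argmin(p[3:12])+3;s=slice(max(k-3,0),k+4);x=np.arange(15)[s]
        out.append(343+(b[s]*x).sum()/b[s].sum())
    print(n,np.round(out,2),np.round(np.mean(out[2:8]),2))
    if n=="seat": print(g[182,340:362])
E
```

```text
seat [346.58 346.3  348.98 349.78 349.86 349.68 349.46 349.36 349.2  349.08
 348.93] 349.52
[ 74.  77.  75.  90. 112. 142. 171. 170. 119.  85.  84.  96. 136. 180.
 189. 190. 189. 189. 188. 187. 186. 178.]
b1 [351.38 349.76 349.21 349.08 349.02 348.92 348.89 348.85 349.01 348.94
 348.97] 348.99
e1 [347.26 346.93 345.84 344.9  351.85 351.49 351.28 350.95 350.74 350.46
 350.2 ] 349.39
e2 [354.33 352.57 351.08 350.49 350.28 350.05 349.89 349.84 349.69 349.51
 349.62] 350.27
e3 [353.26 351.69 350.69 350.02 349.88 349.85 349.69 349.46 349.3  349.13
 349.19] 349.93
```

>>> servo_tool(
  commands="5 0.0002 -0.0004 0 0;5 0.0002 -0.0004 0 0;5 0.0002 -0.0004 0 0",
)

```text
time: 29.38
tcp_pos: [0.6339, -0.1986, 0.2431]
tool_rot: [[0.892, 0.452, -0.001], [0.452, -0.892, -0.001], [-0.001, 0.001, -1.0]]
wrist_force: [-3.1, -3.7, 8.6]
finger_gap: 0.0253
```

```bash
python3 snap.py e4; python3 - <<'E'
import pickle,cv2,numpy as np
for n in ("seat","e3","e4"):
    i=pickle.load(open(n+".pkl","rb"))[3]["img"]
    g=cv2.cvtColor(i,6).astype(float)
    out=[]
    for r in range(182,188):
        p=g[r,343:358];b=np.clip(p.max()*.9-p,0,None)
        k=np.argmin(p[3:12])+3;s=slice(max(k-3,0),k+4);x=np.arange(15)[s]
        out.append(343+(b[s]*x).sum()/b[s].sum())
    print(n,np.round(out,2),np.mean(out))
a=pickle.load(open("e4.pkl","rb"))
cv2.imwrite("pics/e4.png",np.hstack([cv2.resize(a[2]["img"],(400,300)),cv2.resize(a[3]["img"],(400,300))]))
E
```

```text
29.375 [ 0.63385 -0.19858  0.24305] [-3.09 -3.72  8.6 ] [-1.01  0.78  0.1 ]
seat [349.86 349.68 349.46 349.36 349.2  349.08] 349.43884989915006
e3 [349.88 349.85 349.69 349.46 349.3  349.13] 349.55366867895515
e4 [349.87 349.76 349.58 349.42 349.37 349.25] 349.54231051355754
```

View pics/e4.png

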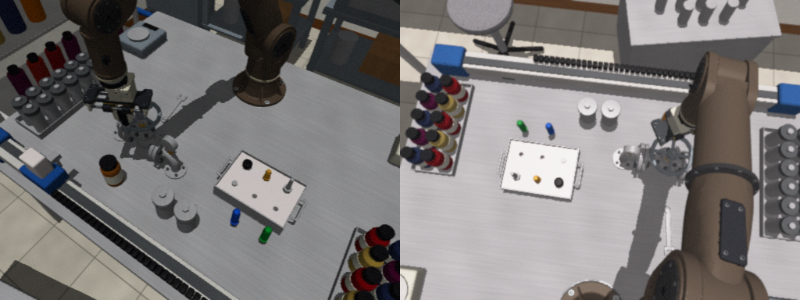

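```bash
python3 - <<'E'
from station import ctrl
print(ctrl.hand_in())
E
```

```text
the job is handed in; nothing more can be done
None
```

I put the black handle's shank fully down in the wheel hole and wound the wheel clockwise to a hard stop. I then backed it off two full turns anticlockwise and handed in at 29.4 s, still gripping the handle.

- **Handle in the wheel:** the collar rested on the boss throughout, at the depth worked out from the pick, with a downward press of about 9 N at the end.
- **Seat:** at the stop the tangential force rose to about 21 N with almost no further movement, against about 5 N while turning freely.
- **Two turns:** the wrist view put the boss about 0.2 mm (0.003 rad) short of its seat position. I nudged it about 0.45 mm further, and did not refit it afterwards. That should put it about 0.25 mm past the seat position.
- **Disagreement:** after the nudge, the top camera's view of a spoke still read about 0.1 pixel (roughly 0.6 mm, 0.009 rad) short. The setting should be within about 0.01 rad of two turns.
- **Other items:** the last scene and top pictures show the other fittings, pots and jar where they stood. The spanner is only partly in view and looks unmoved.

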